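# Sweep the loose bucket caps into the wash tray

### The job

With the fingers, sweep the three low round metal caps along the bench into the open-fronted metal wash tray, through its open side, until each lies flat and wholly inside the tray. Only push them: never lift or tip a cap. Leave the two tall tube holders that stand among them, and everything else on the bench, where they are.

Things in the scene. Friction and masses are not known exactly. Their poses are not given: they have to be found in the camera images.
- tray: shallow metal tray fixed to the bench: walls 6 mm thick, 24 mm high on three sides; the side roughly facing the robot is open, without lip, the floor level with the bench. Inside 250 mm wide (its y), 140 mm deep (its x). Origin: middle of the open mouth at bench height; x points into the tray, z up. Caps and holders stand in a mixed row of five, 130 mm outside the mouth, 100 mm apart
- cap_a: flat round metal cap lying on the bench like a thick coin, 40 mm diameter and 18 mm high, with a 22 mm round boss on top to 26 mm; one of three identical ones, about 60 g, slides freely. Origin: middle of its underside (on the bench), z up; its yaw means nothing
- cap_b: flat round metal cap lying on the bench like a thick coin, 40 mm diameter and 18 mm high, with a 22 mm round boss on top to 26 mm; one of three identical ones, about 60 g, slides freely. Origin: middle of its underside (on the bench), z up; its yaw means nothing
- cap_c: flat round metal cap lying on the bench like a thick coin, 40 mm diameter and 18 mm high, with a 22 mm round boss on top to 26 mm; one of three identical ones, about 60 g, slides freely. Origin: middle of its underside (on the bench), z up; its yaw means nothing
- holder_a: upright metal tube holder, a plain cylinder 32 mm diameter, 70 mm high, dark bore on top, standing loose in the same row as the caps; to be left alone. Origin: middle of its underside
- holder_b: upright metal tube holder, a plain cylinder 32 mm diameter, 70 mm high, dark bore on top, standing loose in the same row as the caps; to be left alone. Origin: middle of its underside
- bottle: amber bottle, 60 mm diameter, 130 mm high, standing on the left part of the bench; leave alone. Origin: middle of its underside
- beaker: glass beaker, 72 mm diameter, 90 mm high, on the right part of the bench; leave alone. Origin: middle of its underside
- jar: white jar, 64 mm diameter, 75 mm high, on the right part of the bench; leave alone. Origin: middle of its underside
- dish: pale flat round dish, 60 mm diameter, 17 mm high, at the left on the bench; leave alone. Origin: middle of its underside
Not all that is in view belongs to the job. Leave any green or purple look-alike of the cap_b alone.

How it is judged:
By the outcome, as a careful person would: the job done as asked, in the order asked, and still so for the second after the job is handed in, with the robot touching nothing.
It also fails if it takes over 59 s, if anything falls off the work surface, if the arm or the gripper's body presses on something with over 40 N, if the wrist force passes 120 N, or if a joint passes its speed limit or range.

### The arm

A 6-joint arm with a two-finger parallel gripper is mounted at the origin on the work surface. World frame = base frame: x ahead of the robot, y to its left, z up, the work surface at z = 0. Lengths are in m, angles in rad, forces in N, time in s.
With the tool pointing down it reaches from about 0.35 to 0.85 m from the base axis. Payload 8.1 kg.
Tool frame: the origin (TCP) lies between the finger pads; the fingertips stand 25 mm ahead of it and the grasp point (between the pads) lies 6 mm ahead of it (robot.tip_extent is the distance from the TCP to the fingertips, in m); z points along the fingers, y is the direction in which the jaws open and shut (so a half turn about z gives the same grasp; the last joint's range is limited). The gripper opens to 93 mm and grips with 3 to 60 N. Pads are 15 mm wide; open, the fingers measure 128 mm over their backs; the gripper's body (75 mm by 188 mm) begins 65 mm behind the grasp point.
Start: joints at [-1.23, 0.13, 1.488, -0, 1.523, -0.085], TCP at [0.248, -0.546, 0.244] pointing down, gripper open.
Joint ranges: [-2.96, 2.96], [-0.89, 2.26], [0.02, 2.5], [-1.34, 4.48], [0, 2.73], [-2.66, 2.66]. Speed limits (rad/s): [2.39, 2.39, 2.79, 3.14, 3.14, 3.14].

### API

Orientations are given as a rotation vector (axis times angle).
In Python, from plant import robot gives the robot as it stands.
- The arm moves only by the tool drive_tool, never from a script. Its argument "increments" is a list of rows, each a list of 7 numbers: the closure, from 0 (fully open) to 1 (shut), then the shift along the world's x, y, z in units of 25 mm (1.0 is 25 mm), then the turn, a rotation vector about the world's x, y, z in rad. In form: [[gripper, dx, dy, dz, rx, ry, rz], ...]. A call has 1 to 20 rows; each row is the pose to reach, as a shift and turn from the pose commanded when the call began; what a row does not reach only later rows make up. A row lasts 1/12 s, in which the tool goes at most 41.7 mm and 7.16 degrees, less where a joint would pass 70% of its speed; a pose out of reach is approached as far as the arm can. A call with a gripper value outside its range is refused whole. The fingers move at their own pace and stop on an object; "squeeze" is the grip in N (left out, the last holds). Time passes only in rows, so rows that repeat a pose let the fingers close. It gives the time, the measured TCP pose, the force and the opening at its end, in the units of the state.
- robot.read_state(): the state, without advancing time (a new reading comes with each control period).
- robot.read_camera(name): name is "scene" or "top" or "wrist"; returns a dict with "image" (480x640x3 uint8, red, green, blue), "fx", "fy", "cx", "cy" (pixels), "T" (4x4, takes a point from camera to world coordinates); the wrist camera has in their place "mount" (4x4, takes a point from camera to tool coordinates, whose origin is the TCP and whose axes are the flange's). Camera axes: x right, y down, z forward; pixel columns grow to the right and rows downward; lengths in m; the calibration is good to about 2 mm. A picture is of the moment at which its call begins: read the wrist's pose just before it. There is no depth.
- robot.close_job(): hands the job in, once; it reports no verdict.
The state is a dict: "t": time; "q": joint angles; "dq": joint speeds; "joint_torque": joint torques, N m; "tool_pos": TCP position; "orientation": TCP orientation; "force": force on the tool from outside, world axes, zero at the start; "wrist_torque": the same for the moment, N m; "opening": finger opening in m.
Only numpy, scipy, OpenCV 4.12 (cv2) and the standard library are available. Lean on these libraries where they do the work, as an engineer would, in place of code of your own. Each camera call takes 0.05 s, during which the arm holds its last target.

## Working session

There is one attempt and no reset: what is moved stays moved. The work goes in short steps, Python scripts to look and compute and a tool call to move; the robot and the scene stay as the last step left them, time stands still between calls to the robot, and variables do not carry over. Pictures are saved under pics/ and viewed, and the job is handed in when it is done.

Besides the shell and the picture viewer there is one more tool, called after ">>>" as name([rows], argument=value, ...), one row to a line, values as JSON. drive_tool: Moves the arm, as the interface text tells. Its arguments: {"type":"object","properties":{"increments":{"type":"array"},"squeeze":{"type":"number"}},"required":["increments"]}

```bash
mkdir -p pics; python3 - <<'E'
from plant import robot
import cv2
for n in("scene","top"):
    c=robot.read_camera(n); cv2.imwrite(f"pics/{n}0.png",c["image"][:,:,::-1]); print(n,c["fx"],c["fy"],c["cx"],c["cy"],c["T"].round(3).tolist() if hasattr(c["T"],'round') else c["T"])
print(robot.read_state(), robot.tip_extent)
E
```

```text
scene 443.6916561342799 443.6916561342799 327.49788170265936 235.82439572916314 [[0.823, 0.351, -0.446, 1.1], [0.568, -0.501, 0.653, -0.803], [0.006, -0.791, -0.612, 0.761], [0.0, 0.0, 0.0, 1.0]]
top 595.34564137476 595.34564137476 312.2742014276723 239.74791673242095 [[0.026, -0.989, 0.142, 0.39], [-0.999, -0.022, 0.023, -0.014], [-0.02, -0.143, -0.99, 1.335], [0.0, 0.0, 0.0, 1.0]]
{'t': 0.1, 'q': array([-1.23037324e+00,  1.31073468e-01,  1.48913017e+00,  8.49562386e-06,
        1.52296793e+00, -8.54109342e-02]), 'dq': array([-0.00166054, -0.00182951, -0.0035319 , -0.00077472,  0.00015154,
        0.00125504]), 'joint_torque': array([ 6.76737945e-04, -5.61337709e+01, -4.93100059e+01,  7.70213711e-02,
        2.89977214e-02, -4.09378208e-05]), 'tool_pos': array([ 0.24771698, -0.54598999,  0.24272164]), 'orientation': array([-3.06911966e+00, -6.63524224e-01,  3.02006893e-04]), 'force': array([-0.27635962, -0.21710808,  0.47113328]), 'wrist_torque': array([-0.06289231, -0.01503072, -0.00366126]), 'opening': 0.09279599375768209} 0.025
```

View pics/top0.png

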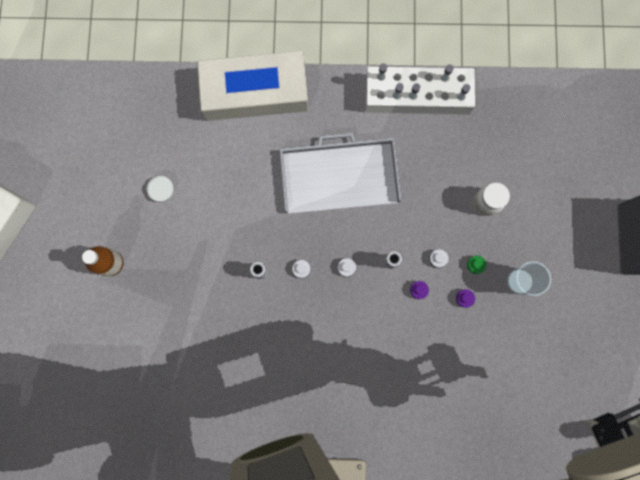

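View pics/scene0.png

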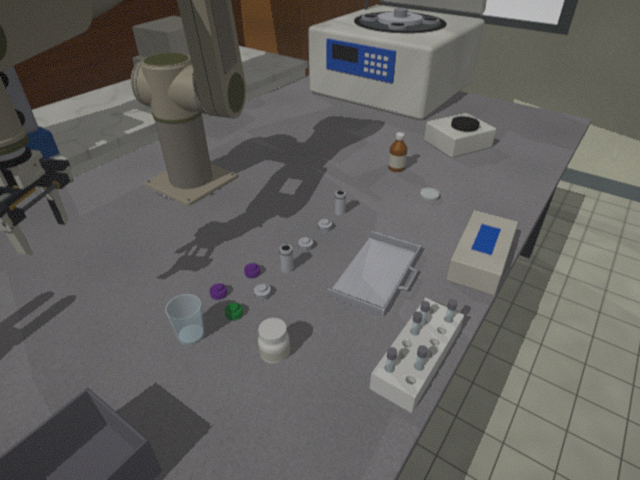

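The top view shows the row left to right: holder (258,269), cap (301,269), cap (347,267), holder (394,259), cap (439,258). The look-alikes are green (477,264) and purple (420,290) and (465,298). The three plain metal ones fit the description. Next I measure and take an enlarged crop.

```bash
cat > h.py <<'E'
from plant import robot
import cv2, numpy as np
def ray(c,u,v,z):
    T=np.array(c["T"]); d=T[:3,:3]@np.array([(u-c["cx"])/c["fx"],(v-c["cy"])/c["fy"],1]); o=T[:3,3]
    return (o+d*(z-o[2])/d[2])
def proj(c,p):
    T=np.array(c["T"]); q=T[:3,:3].T@(np.array(p)-T[:3,3]); return q[0]/q[2]*c["fx"]+c["cx"],q[1]/q[2]*c["fy"]+c["cy"]
E
python3 - <<'E'
from h import *
c=robot.read_camera("top"); im=c["image"][:,:,::-1]
crop=im[125:315,235:555]; cv2.imwrite("pics/crop0.png",cv2.resize(crop,None,fx=2.5,fy=2.5,interpolation=cv2.INTER_CUBIC))
hsv=cv2.cvtColor(im,cv2.COLOR_BGR2HSV)
m=((hsv[...,2]>165)&(hsv[...,1]<60)).astype(np.uint8)
n,l,s,ce=cv2.connectedComponentsWithStats(m)
for i in range(1,n):
    if s[i,4]>20 and 120<ce[i][1]<320 and s[i,4]<20000: print(s[i],ce[i].round(1),ray(c,*ce[i],0.02).round(3))
for h0,h1 in((45,85),(125,160)):
    m=((hsv[...,0]>h0)&(hsv[...,0]<h1)&(hsv[...,1]>110)).astype(np.uint8)
    n,l,s,ce=cv2.connectedComponentsWithStats(m)
    for i in range(1,n):
        if s[i,4]>20: print('col',s[i],ce[i].round(1),ray(c,*ce[i],0.013).round(3))
E
```

```text
[ 282  145  114   69 6059] [334.3 178.8] [ 0.72  -0.029  0.02 ]
[148 176  26  26 530] [160.2 188.3] [0.69  0.365 0.02 ]
[483 182  27  30 569] [496.4 195.3] [ 0.69  -0.393  0.02 ]
[   0  187   33   58 1037] [ 10.9 213.8] [0.623 0.702 0.02 ]
[431 249  18  18 220] [440.1 257.7] [ 0.546 -0.267  0.02 ]
[ 82 250  15  14 163] [ 89.  256.5] [0.53  0.516 0.02 ]
[387 251  15  15  69] [394.9 257.9] [ 0.543 -0.167  0.02 ]
[340 258  16  18 212] [347.6 266.9] [ 0.521 -0.063  0.02 ]
[293 260  18  18 221] [302.  268.4] [0.515 0.038 0.02 ]
[522 261  16   6  23] [528.7 262.8] [ 0.539 -0.461  0.02 ]
[251 262  14  14  71] [257.9 268.5] [0.512 0.136 0.02 ]
[532 268  19  28  53] [545.2 283.5] [ 0.494 -0.496  0.02 ]
[509 270  23  23 390] [520.2 280.9] [ 0.498 -0.442  0.02 ]
col [467 256  19  17 254] [476.3 264.2] [ 0.534 -0.348  0.013]
col [411 281  18  18 248] [419.  289.6] [ 0.475 -0.222  0.013]
col [456 290  19  17 258] [465.2 298. ] [ 0.458 -0.323  0.013]
```

View pics/crop0.png

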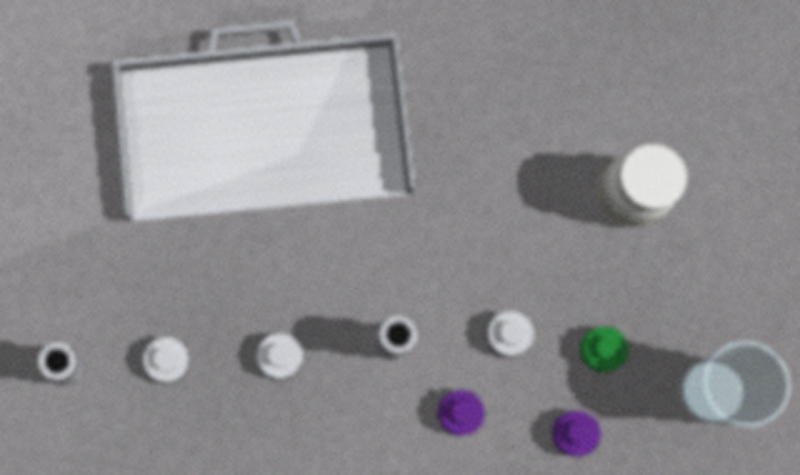

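```bash
cat >> h.py <<'E'
def tray(c=None):
    c=c or robot.read_camera("top")
    ml,mr=ray(c,287,212.6,0)[:2],ray(c,399,202.2,0)[:2]
    return ml,mr
E
python3 - <<'E'
from h import *
c=robot.read_camera("top")
ml=ray(c,287,212.6,0)[:2];mr=ray(c,399.5,202.5,0)[:2];bl=ray(c,281.8,150.2,.024)[:2];br=ray(c,393,140.2,.024)[:2]
print(ml,mr,bl,br,np.linalg.norm(ml-mr),np.linalg.norm(bl-br),np.linalg.norm(ml-bl),np.linalg.norm(mr-br))
yv=ml-mr+bl-br; yaw=np.arctan2(-yv[0],yv[1]); xv=bl-ml+br-mr; print(yaw,np.arctan2(xv[1],xv[0]))
o=(ml+mr)/2; X=np.array([np.cos(yaw),np.sin(yaw)]);Y=np.array([-X[1],X[0]]); print('o',o)
for n,u,v,z in(('hA',257.9,268.5,.07),('A',301,268.6,.018),('B',347,267,.018),('hB',394.7,258.7,.07),('C',439.4,258.2,.018),('g',477,264.5,.018),('p1',419.5,290,.018),('p2',465.5,298.3,.018)):
    p=ray(c,u,v,z)[:2]; print(n,p.round(3),'tray',(X@(p-o)).round(3),(Y@(p-o)).round(3))
# second view check
s=robot.read_camera("scene")
for n,u,v in(('A',325,225),('B',306,243),('C',262,291)): print(n,ray(s,u,v,.018).round(3))
E
```

```text
[0.64358521 0.07661085] [ 0.67257937 -0.17930756] [0.78319562 0.09139909] [ 0.81162231 -0.16092341] 0.25755560965039764 0.2539187200568613 0.1403914486071986 0.14025303898791833
0.11250252674215203 0.11848773048415001
o [ 0.65808229 -0.05134835]
hA [0.508 0.13 ] tray -0.129 0.197
A [0.514 0.04 ] tray -0.132 0.107
B [ 0.52  -0.062] tray -0.138 0.005
hB [ 0.535 -0.161] tray -0.134 -0.095
C [ 0.545 -0.266] tray -0.137 -0.2
g [ 0.533 -0.348] tray -0.158 -0.281
p1 [ 0.473 -0.222] tray -0.203 -0.149
p2 [ 0.458 -0.322] tray -0.23 -0.247
A [0.523 0.028 0.018]
B [ 0.528 -0.068  0.018]
C [ 0.552 -0.273  0.018]
```

>>> drive_tool([
  [0.677,10.73,10.56,0,0,0,0],
  [0.677,10.73,10.56,0,0,0,0],
  [0.677,10.73,10.56,0,0,0,0],
  [0.677,10.73,10.56,0,0,0,0],
  [0.677,10.73,10.56,0,0,0,0],
  [0.677,10.73,10.56,0,0,0,0],
  [0.677,10.73,10.56,0,0,0,0],
  [0.677,10.73,10.56,0,0,0,0],
  [0.677,10.73,10.56,0,0,0,0],
  [0.677,10.73,10.56,0,0,0,0],
  [0.677,10.73,10.56,0,0,0,0],
  [0.677,10.73,10.56,0,0,0,0],
  [0.677,10.73,10.56,-4,0,0,0],
  [0.677,10.73,10.56,-4,0,0,0],
  [0.677,10.73,10.56,-4,0,0,0],
  [0.677,10.73,10.56,-4,0,0,0],
  [0.677,10.73,10.56,-4,0,0,0],
])

```text
t: 1.67
tool_pos: [0.5145, -0.2833, 0.1429]
orientation: [-3.07, -0.66, 0.003]
force: [1.2, -0.1, 0.3]
opening: 0.0305
```

```bash
python3 - <<'E'
from h import *
from scipy.spatial.transform import Rotation as R
s=robot.read_state(); Rm=R.from_rotvec(s["orientation"]).as_matrix(); print(s["t"],s["tool_pos"],s["opening"],Rm.round(3).tolist(),s["force"])
c=robot.read_camera("wrist"); cv2.imwrite("pics/w1.png",c["image"][:,:,::-1]); 
M=np.array(c["mount"]); T=np.eye(4);T[:3,:3]=Rm;T[:3,3]=s["tool_pos"]; c["T"]=T@M
print(M.round(3).tolist())
for n,p in(('C',(.549,-.267,.026)),('g',(.533,-.348,.026)),('p1',(.473,-.222,.026)),('hB',(.535,-.161,.07))): print(n,proj(c,p))
E
```

```text
1.6667 [ 0.51447486 -0.28327316  0.14285658] 0.03047800301091732 [[0.912, 0.411, -0.002], [0.411, -0.912, 0.001], [-0.002, -0.002, -1.0]] [ 1.15789236 -0.13253451  0.32237148]
[[0.0, -0.954, -0.299, 0.086], [1.0, 0.0, 0.001, 0.0], [-0.0, -0.299, 0.954, -0.141], [0.0, 0.0, 0.0, 1.0]]
C (np.float64(319.7093592997076), np.float64(192.86156726865687))
g (np.float64(402.7731785285531), np.float64(251.49465486590097))
p1 (np.float64(230.83610788184657), np.float64(254.66265887506123))
hB (np.float64(153.52139632627845), np.float64(156.38288865425733))
```

View pics/w1.png

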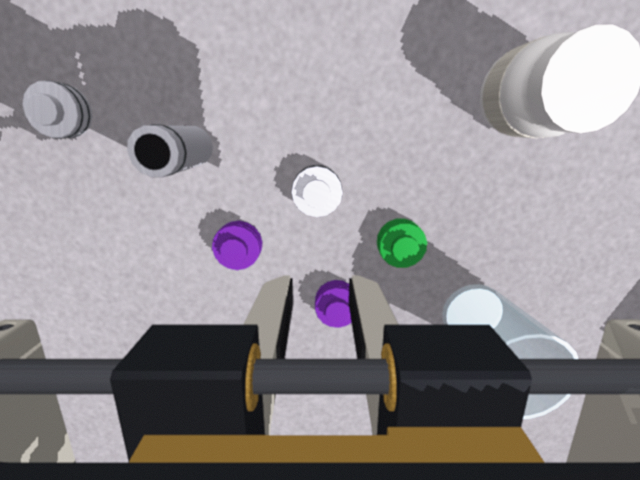

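The wrist view shows metal cap C at (317,190) centred ahead of the fingers. Green is at (403,245), purple at (237,245) and (337,303), and holder B at (155,152). All agree with the predictions, so I descend behind C.

>>> drive_tool([
  [0.677,0,0,-1,0,0,0],
  [0.677,0,0,-2,0,0,0],
  [0.677,0,0,-3,0,0,0],
  [0.677,0,0,-4,0,0,0],
  [0.677,0,0,-4.5,0,0,0],
  [0.677,0,0,-4.5,0,0,0],
  [0.677,0,0,-4.5,0,0,0],
])

```text
t: 2.3
tool_pos: [0.5168, -0.2832, 0.0327]
orientation: [3.07, 0.663, 0.001]
force: [-0.2, 0.2, 1.8]
opening: 0.0302
```

```bash
python3 - <<'E'
from h import *
c=robot.read_camera("wrist"); cv2.imwrite("pics/w2.png",c["image"][:,:,::-1])
E
```

```text
(no output)
```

View pics/w2.png

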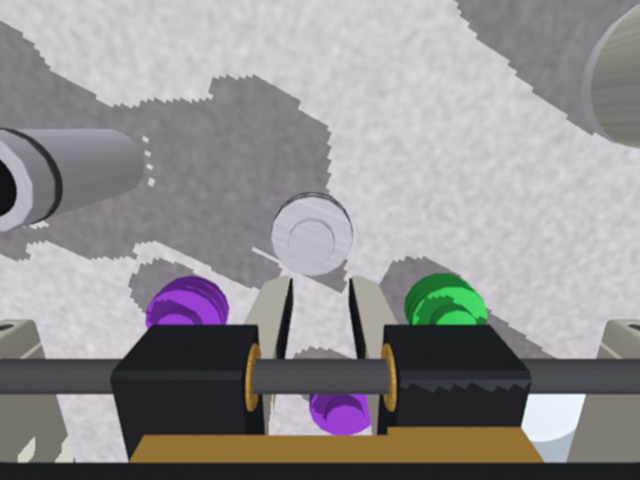

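Cap C (312,232) lies just ahead of the fingertips, and both fingers are clear of purple and green. I start the push.

>>> drive_tool([
  [0.677,0.3,0.17,0,0,0,0],
  [0.677,0.65,0.38,0,0,0,0],
  [0.677,1.0,0.6,0,0,0,0],
  [0.677,1.35,0.83,0,0,0,0],
  [0.677,1.7,1.06,0,0,0,0],
  [0.677,1.96,1.26,0,0,0,0],
  [0.677,2.15,1.63,0,0,0,0],
  [0.677,2.33,2.0,0,0,0,0],
  [0.677,2.52,2.38,0,0,0,0],
  [0.677,2.71,2.75,0,0,0,0],
  [0.677,2.89,3.12,0,0,0,0],
  [0.677,3.08,3.5,0,0,0,0],
  [0.677,3.27,3.87,0,0,0,0],
  [0.677,3.45,4.25,0,0,0,0],
  [0.677,3.64,4.62,0,0,0,0],
  [0.677,3.83,5.0,0,0,0,0],
  [0.677,4.0,5.3,0,0,0,0],
  [0.677,4.12,5.55,0,0,0,0],
  [0.677,4.2,5.7,0,0,0,0],
  [0.677,4.25,5.74,0,0,0,0],
])

```text
t: 4.02
tool_pos: [0.6226, -0.1382, 0.0311]
orientation: [-3.07, -0.665, 0.0]
force: [-1.3, -0.7, 0.2]
opening: 0.0302
```

```bash
python3 - <<'E'
from h import *
c=robot.read_camera("wrist"); t=robot.read_camera("top"); cv2.imwrite("pics/w3.png",np.vstack([cv2.resize(c["image"],(400,300)),cv2.resize(t["image"][110:320,230:510],(400,300))])[:,:,::-1])
E
```

```text
(no output)
```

View pics/w3.png

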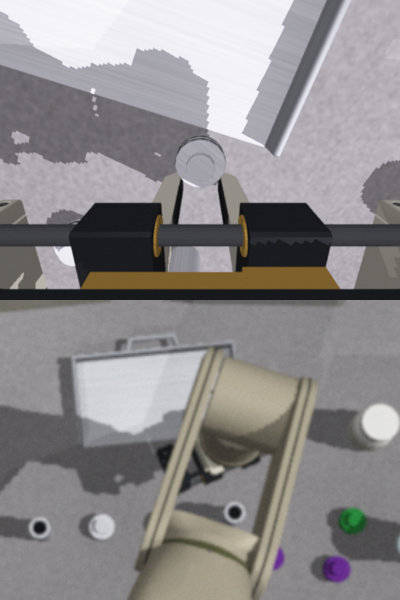

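Cap C sits in the cradle, and the tray's right wall is clear of the fingers. I push it in, back off and lift.

>>> drive_tool([
  [0.677,0.3,0.05,0,0,0,0],
  [0.677,0.7,0.12,0,0,0,0],
  [0.677,1.1,0.19,0,0,0,0],
  [0.677,1.5,0.26,0,0,0,0],
  [0.677,1.9,0.33,0,0,0,0],
  [0.677,2.3,0.4,0,0,0,0],
  [0.677,2.7,0.47,0,0,0,0],
  [0.677,3.1,0.55,0,0,0,0],
  [0.677,3.4,0.6,0,0,0,0],
  [0.677,3.65,0.64,0,0,0,0],
  [0.677,3.8,0.67,0,0,0,0],
  [0.677,3.8,0.67,0,0,0,0],
  [0.677,3.3,0.52,0,0,0,0],
  [0.677,2.8,0.4,0,0,0,0],
  [0.677,2.5,0.37,0,0,0,0],
  [0.677,2.5,0.37,1,0,0,0],
  [0.677,2.5,0.37,2.5,0,0,0],
  [0.677,2.5,0.37,4,0,0,0],
  [0.677,2.5,0.37,4.4,0,0,0],
  [0.677,2.5,0.37,4.4,0,0,0],
])

```text
t: 5.78
tool_pos: [0.6878, -0.1306, 0.1476]
orientation: [3.067, 0.662, 0.013]
force: [0.5, 0.3, 0.7]
opening: 0.0299
```

```bash
python3 - <<'E'
from h import *
c=robot.read_camera("wrist"); t=robot.read_camera("scene"); cv2.imwrite("pics/w4.png",np.vstack([cv2.resize(c["image"],(400,300)),cv2.resize(t["image"][170:350,200:440],(400,300))])[:,:,::-1])
E
```

```text
(no output)
```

View pics/w4.png

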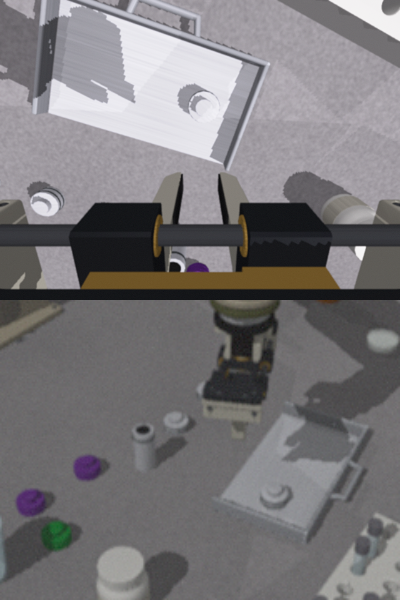

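C now lies flat inside the tray at (203,103) in the wrist panel. Next is B, so I turn the tool square to the tray behind it.

>>> drive_tool([
  [0.677,-1.4,0.4,0,0,0,-0.06],
  [0.677,-2.8,0.8,0,0,0,-0.12],
  [0.677,-4.2,1.2,0,0,0,-0.18],
  [0.677,-5.6,1.7,0,0,0,-0.24],
  [0.677,-7.0,2.1,0,0,0,-0.31],
  [0.677,-8.15,2.5,0,0,0,-0.31],
  [0.677,-8.15,2.5,0,0,0,-0.31],
  [0.677,-8.15,2.5,0,0,0,-0.31],
  [0.677,-8.15,2.5,0,0,0,-0.31],
  [0.677,-8.15,2.5,0,0,0,-0.31],
])

```text
t: 6.72
tool_pos: [0.4816, -0.0674, 0.1407]
orientation: [-3.136, -0.182, 0.0]
force: [0.5, -0.8, -0.3]
opening: 0.03
```

```bash
cat > w.py <<'E'
import sys
from h import *
from scipy.spatial.transform import Rotation as R
s=robot.read_state(); Rm=R.from_rotvec(s["orientation"]).as_matrix(); print(s["t"],s["tool_pos"].round(4),np.arctan2(Rm[1,0],Rm[0,0]))
c=robot.read_camera("wrist"); cv2.imwrite(f"pics/{sys.argv[1]}.png",c["image"][:,:,::-1])
M=np.array(c["mount"]); T=np.eye(4);T[:3,:3]=Rm;T[:3,3]=s["tool_pos"]; c["T"]=T@M
g=cv2.GaussianBlur(cv2.cvtColor(c["image"],cv2.COLOR_RGB2GRAY),(5,5),1)
for n,p in(('A',(.517,.039,.018)),('B',(.522,-.063,.018)),('hB',(.535,-.161,.07)),('hA',(.508,.13,.07))): print(n,np.round(proj(c,p)))
for a in sys.argv[2:]:
    u,v,z=map(float,a.split(',')); p=ray(c,u,v,z); print(a,p.round(4),'tool',(Rm.T@(p-s["tool_pos"])).round(4))
E
python3 w.py w5
```

```text
6.7167 [ 0.4816 -0.0674  0.1407] 0.1157316094421538
A [190. 180.]
B [321. 189.]
hB [477. 200.]
hA [ 14. 189.]
```

View pics/w5.png

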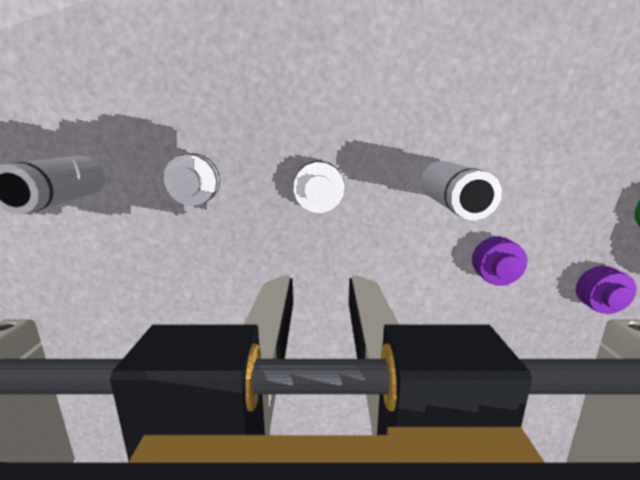

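B is at (319,187), dead centre between the holders, matching the prediction.

>>> drive_tool([
  [0.677,0,0,-1.2,0,0,0],
  [0.677,0,0,-2.4,0,0,0],
  [0.677,0,0,-3.6,0,0,0],
  [0.677,0,0,-4.4,0,0,0],
  [0.677,0,0,-4.4,0,0,0],
  [0.677,0.3,0.03,-4.4,0,0,0],
  [0.677,0.6,0.07,-4.4,0,0,0],
  [0.677,0.9,0.1,-4.4,0,0,0],
  [0.677,1.25,0.14,-4.4,0,0,0],
  [0.677,1.65,0.19,-4.4,0,0,0],
  [0.677,2.05,0.24,-4.4,0,0,0],
  [0.677,2.45,0.28,-4.4,0,0,0],
  [0.677,2.85,0.33,-4.4,0,0,0],
  [0.677,3.25,0.38,-4.4,0,0,0],
  [0.677,3.65,0.42,-4.4,0,0,0],
  [0.677,4.05,0.47,-4.4,0,0,0],
  [0.677,4.45,0.51,-4.4,0,0,0],
  [0.677,4.8,0.55,-4.4,0,0,0],
  [0.677,5.05,0.58,-4.4,0,0,0],
  [0.677,5.2,0.6,-4.4,0,0,0],
])

```text
t: 8.43
tool_pos: [0.6128, -0.052, 0.032]
orientation: [3.136, 0.182, 0.002]
force: [-1.7, -0.4, 0.8]
opening: 0.0302
```

```bash
python3 w.py w6
```

```text
8.4333 [ 0.6128 -0.052   0.032 ] 0.11615340009407338
A [148. 432.]
B [322. 441.]
hB [544. 542.]
hA [-119.  531.]
```

View pics/w6.png

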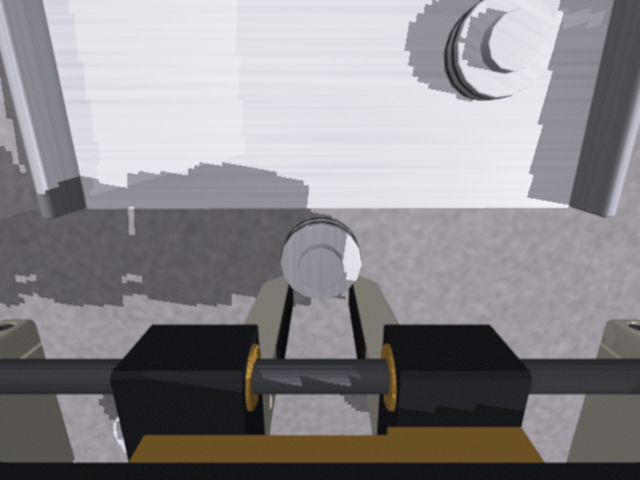

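B (321,258) is cradled at the mouth, aligned with the tray, and C is clear at the right.

>>> drive_tool([
  [0.677,0.3,0.03,0,0,0,0],
  [0.677,0.7,0.08,0,0,0,0],
  [0.677,1.1,0.13,0,0,0,0],
  [0.677,1.5,0.17,0,0,0,0],
  [0.677,1.9,0.22,0,0,0,0],
  [0.677,2.3,0.26,0,0,0,0],
  [0.677,2.7,0.31,0,0,0,0],
  [0.677,3.1,0.36,0,0,0,0],
  [0.677,3.4,0.39,0,0,0,0],
  [0.677,3.6,0.41,0,0,0,0],
  [0.677,3.7,0.42,0,0,0,0],
  [0.677,3.7,0.42,0,0,0,0],
  [0.677,3.2,0.37,0,0,0,0],
  [0.677,2.6,0.3,0,0,0,0],
  [0.677,2.4,0.28,0,0,0,0],
  [0.677,2.4,0.28,1.2,0,0,0],
  [0.677,2.4,0.28,2.8,0,0,0],
  [0.677,2.4,0.28,4.4,0,0,0],
  [0.677,2.4,0.28,4.4,0,0,0],
])

```text
t: 10.07
tool_pos: [0.6762, -0.0459, 0.1522]
orientation: [3.133, 0.181, 0.023]
force: [1.6, -0.3, 3.0]
opening: 0.0301
```

>>> drive_tool([
  [0.677,-1.3,0.5,0,0,0,0],
  [0.677,-2.6,1.0,0,0,0,0],
  [0.677,-4.0,1.6,0,0,0,0],
  [0.677,-5.4,2.2,0,0,0,0],
  [0.677,-6.8,2.8,0,0,0,0],
  [0.677,-7.8,3.2,0,0,0,0],
  [0.677,-7.8,3.2,0,0,0,0],
  [0.677,-7.8,3.2,0,0,0,0],
  [0.677,-7.8,3.2,0,0,0,0],
])

```text
t: 10.82
tool_pos: [0.4769, 0.0347, 0.1418]
orientation: [3.136, 0.182, 0.003]
force: [0.3, 0.3, -0.1]
opening: 0.0298
```

```bash
python3 w.py w7
```

```text
10.8167 [0.4769 0.0347 0.1418] 0.11596249210732758
A [321. 189.]
B [450. 198.]
hB [633. 211.]
hA [178. 200.]
```

View pics/w7.png

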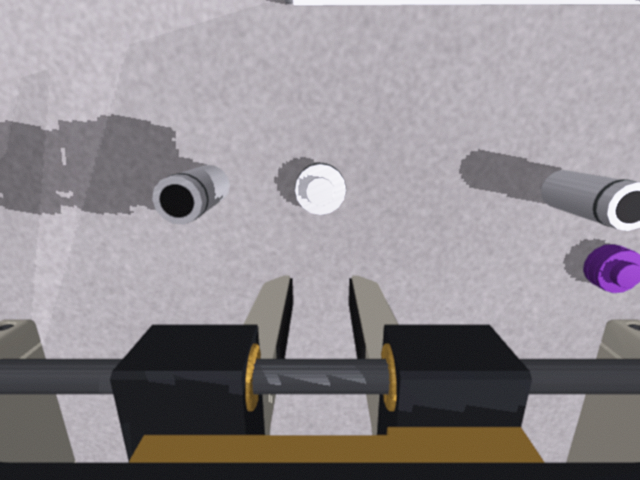

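A is at (320,188), centred, and holder A at (180,200) is clear of the fingers. I push, shifting slightly right before the mouth.

>>> drive_tool([
  [0.677,0,0,-1.2,0,0,0],
  [0.677,0,0,-2.4,0,0,0],
  [0.677,0,0,-3.6,0,0,0],
  [0.677,0,0,-4.4,0,0,0],
  [0.677,0,0,-4.4,0,0,0],
  [0.677,0.3,0.03,-4.4,0,0,0],
  [0.677,0.6,0.07,-4.4,0,0,0],
  [0.677,0.9,0.1,-4.4,0,0,0],
  [0.677,1.2,0.14,-4.4,0,0,0],
  [0.677,1.5,0.17,-4.4,0,0,0],
  [0.677,1.9,0.06,-4.4,0,0,0],
  [0.677,2.3,-0.05,-4.4,0,0,0],
  [0.677,2.7,-0.16,-4.4,0,0,0],
  [0.677,3.1,-0.27,-4.4,0,0,0],
  [0.677,3.5,-0.38,-4.4,0,0,0],
  [0.677,3.9,-0.49,-4.4,0,0,0],
  [0.677,4.3,-0.6,-4.4,0,0,0],
  [0.677,4.6,-0.69,-4.4,0,0,0],
  [0.677,4.8,-0.74,-4.4,0,0,0],
  [0.677,4.9,-0.77,-4.4,0,0,0],
])

```text
t: 12.53
tool_pos: [0.5996, 0.0155, 0.0315]
orientation: [-3.136, -0.182, -0.001]
force: [-0.4, 0.8, 1.0]
opening: 0.0299
```

```bash
python3 w.py w8
```

```text
12.5333 [0.5996 0.0155 0.0315] 0.11570337589313166
A [264. 426.]
B [439. 435.]
hB [704. 535.]
hA [ 34. 524.]
```

View pics/w8.png

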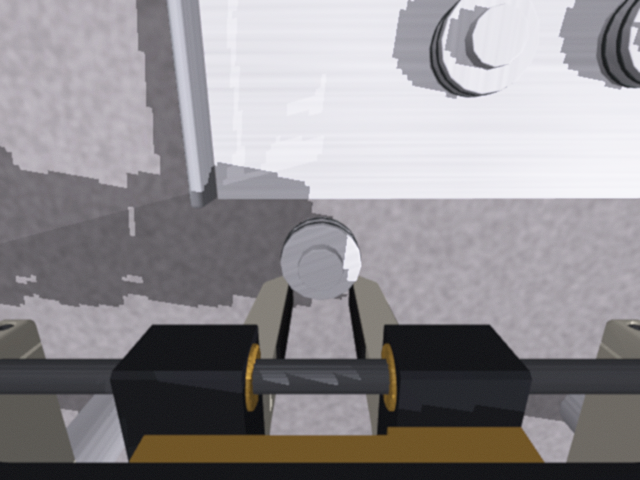

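A is cradled at (321,258), the left wall inner edge (215,185) clears the left finger, and B at (470,50) clears the right one.

>>> drive_tool([
  [0.677,0.3,0.03,0,0,0,0],
  [0.677,0.7,0.08,0,0,0,0],
  [0.677,1.1,0.13,0,0,0,0],
  [0.677,1.5,0.17,0,0,0,0],
  [0.677,1.9,0.22,0,0,0,0],
  [0.677,2.3,0.26,0,0,0,0],
  [0.677,2.7,0.31,0,0,0,0],
  [0.677,3.1,0.36,0,0,0,0],
  [0.677,3.5,0.4,0,0,0,0],
  [0.677,3.75,0.43,0,0,0,0],
  [0.677,3.9,0.45,0,0,0,0],
  [0.677,3.9,0.45,0,0,0,0],
  [0.677,3.4,0.39,0,0,0,0],
  [0.677,2.8,0.32,0,0,0,0],
  [0.677,2.6,0.3,0,0,0,0],
  [0.677,2.6,0.3,1.2,0,0,0],
  [0.677,2.6,0.3,2.8,0,0,0],
  [0.677,2.6,0.3,4.4,0,0,0],
  [0.677,2.6,0.3,6,0,0,0],
])

```text
t: 14.17
tool_pos: [0.6629, 0.0231, 0.1826]
orientation: [-3.136, -0.182, 0.001]
force: [-0.8, -0.8, 0.3]
opening: 0.0301
```

>>> drive_tool([
  [0.677,-1,-1.4,1,0,0,0],
  [0.677,-2,-2.8,1,0,0,0],
  [0.677,-3,-4.2,1,0,0,0],
  [0.677,-4,-5.6,1,0,0,0],
  [0.677,-5,-7,1,0,0,0],
  [0.677,-6,-8.4,1,0,0,0],
  [0.677,-7,-9.8,1,0,0,0],
  [0.677,-8,-11.2,1,0,0,0],
  [0.677,-9,-12.6,1,0,0,0],
  [0.677,-9.5,-14,1,0,0,0],
  [0.677,-10,-15,1,0,0,0],
  [0.677,-10,-15,1,0,0,0],
  [0.677,-10,-15,1,0,0,0],
  [0.677,-10,-15,1,0,0,0],
  [0.677,-10,-15,1,0,0,0],
])

```text
t: 15.42
tool_pos: [0.4142, -0.3509, 0.2061]
orientation: [-3.136, -0.183, -0.0]
force: [0.2, -0.0, 1.2]
opening: 0.0302
```

```bash
python3 - <<'E'
from h import *
c=robot.read_camera("top"); im=c["image"][:,:,::-1]; cv2.imwrite("pics/end.png",cv2.resize(im[125:315,235:555],None,fx=2.5,fy=2.5,interpolation=cv2.INTER_CUBIC))
s=robot.read_camera("scene"); cv2.imwrite("pics/endS.png",cv2.resize(s["image"][150:370,180:460,::-1],None,fx=2.5,fy=2.5))
E
```

```text
(no output)
```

View pics/end.png

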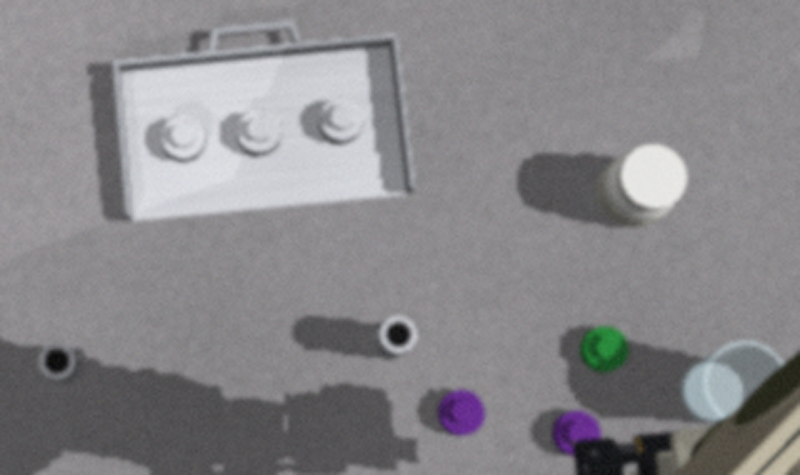

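View pics/endS.png

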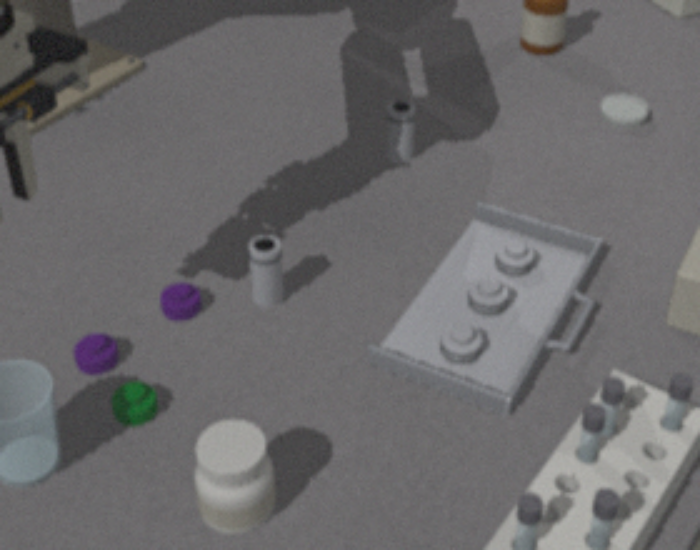

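All three caps lie flat inside the tray, at crop (182,135), (258,130) and (340,120). The holders are still at (57,361) and (398,334), and the look-alikes are at the same pixels as before.

```bash
python3 - <<'E'
from plant import robot
print(robot.close_job())
E
```

```text
the job is handed in; nothing more can be done
None
```

All three metal caps are in the wash tray, lying flat and well inside. I pushed them in one at a time along the bench with the part-closed fingers, never lifting or tipping one, and handed the job in at about 15.5 s.

- **Caps:** the last top and scene views show all three flat in a row around mid-depth of the tray, clear of its walls.
- **Everything else:** both tube holders, the green and purple look-alikes and the jar sit at the same places in the top view as at the start. The beaker, bottle and dish look undisturbed, though the arm partly hides the beaker and the bottle and dish show only in the scene view.
- **Forces:** the readings after each move stayed at about 3 N or less, and nothing pressed on the arm at the end.
- **Disagreement:** my early cap positions from rough scene-view readings were about 7–12 mm off the top-view ones. The wrist camera confirmed the top-view positions before each push.

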